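Set up the carving stand and nest the finished cups

ROBOT

A 7-joint arm with a two-finger parallel gripper is mounted at the origin on the work surface. World frame = base frame: x ahead of the robot, y to its left, z up, the work surface at z = 0. Lengths are in m, angles in degrees, forces in N, time in s.
With the tool pointing down it reaches from about 0.425 to 0.875 m from the base axis. Payload 4.7 kg.
Tool frame: the origin (TCP) lies at the very end of the fingers, on their centre line; the grasp point (between the pads) lies 19 mm behind it; z points along the fingers, y is the line along which they close (so a half turn about z gives the same grasp; the last joint's range is limited). The gripper opens to 87 mm and grips with 3 to 60 N. Pads are 19 mm wide; open, the fingers measure 117 mm over their backs; the gripper's body (75 mm by 190 mm) begins 51 mm behind the grasp point.
Start: joints at [71.625, 18.392, -4.016, 83.108, 1.295, 78.541, -3.26], TCP at [0.214, -0.614, 0.223] pointing down, gripper open.
Joint ranges: [-163.93, 163.93], [-17.29, 119.83], [-79.2, 71.16], [3.27, 140.29], [-89.18, 269.18], [5.43, 117.66], [-154.24, 154.24]. Speed limits (degrees/s): [147.25, 147.25, 180, 180, 180, 180, 180].

INTERFACE

Orientations are given as [roll, pitch, yaw] about the fixed x, y, z axes, in that order (R = Rz(yaw) Ry(pitch) Rx(roll)).
In Python, from cell import telemetry, cams, env gives the robot as it stands.
- The arm moves only by the tool arm_command, never from a script. Its argument "series" is text: rows parted by semicolons, each of 5 numbers parted by spaces: the shift along the tool's x, y, z in mm, then the turn about the tool's z in rad, then the closure in counts, from 0 (fully open) to 255 (shut). A call has 1 to 20 rows; each row shifts and turns the commanded pose from where the row before left it, along the tool's axes as they then stand; what a row does not reach is not made up. A row lasts 1/12 s, in which the tool goes at most 41.7 mm and 7.16 degrees, less where a joint would pass 70% of its speed; a pose out of reach is approached as far as the arm can. A call is refused whole if a number of a shift passes 41.7 or a number of a turn 0.125, either way. A call with a gripper value outside its range is refused whole. The fingers move at their own pace and stop on an object; "squeeze" is the grip in N (left out, the last holds). Time passes only in rows, so rows that do not move let the fingers close. It gives the time, the measured TCP pose, the force, the opening and the grip force at its end, in the units of the state.
- telemetry.get_obs(): the state, without advancing time (a new reading comes with each control period).
- cams.read_camera(name): name is "side" or "top" or "wrist"; returns the picture (400x640x3 uint8, blue, green, red); there is no depth.
- cams.calibration(name): a dict with "K" (3x3 intrinsics, pixels), "origin" and "rotation" of the camera in the world; the wrist camera has in their place "hand_eye" (4x4, takes a point from camera to tool coordinates, whose origin is the TCP and whose axes are the flange's). Camera axes: x right, y down, z forward; pixel columns grow to the right and rows downward; lengths in m; the calibration is good to about 2 mm. A picture is of the moment at which its call begins: read the wrist's pose just before it. calibration takes no time and is no camera call.
- env.sign_off(): hands the job in; it is judged then, once.
The state is a dict: "time_s": time; "qpos": joint angles; "joint_velocities": joint speeds; "effort": joint torques, N m; "tool_pos": TCP position; "tool_rot": TCP orientation; "force": force on the tool from outside, world axes, zero at the start; "wrist_torque": the same for the moment, N m; "grip_width": finger opening in m; "grasp_force": force on a finger pad.
Only numpy, scipy, OpenCV 4.12 (cv2) and the standard library are available. Lean on these libraries where they do the work, as an engineer would, in place of code of your own. Each camera call takes 0.05 s, during which the arm holds its last target. There are 200 camera calls.

TASK

Get the carving bench ready for the next piece. Swing the tailstock's clamp lever open, mount the pale wood blank on the carving stand between its two points, with the tailstock pushed up so that both points sit firmly in the holes in the blank's ends, and only then swing the clamp lever fully over to clamped again; clear the finished turned cups out of the way by nesting all that are there upright inside one another in size order, widest outermost, in the wide wooden bowl standing on the table. Leave the jars, tools and offcut where they are.

Things in the scene. Friction and masses are not known exactly. Their poses are not given: they have to be found in the camera images.
- stand: carving stand fixed on the table (green base plate 420 x 80 mm, steel bed with its top 26 mm above the table). Origin on the table; x runs along the stand from the headstock to the tailstock, z up. Centre line 75 mm above the table, above the x axis.
- rests (a point): point midway between the stand's two dark wooden rests, at the height of their tops, 57.5 mm above the table. The rests are centred 48 mm either side of it along stand x, each 16 mm long, with small side lips 36 mm apart reaching 9 mm higher. The blank laid on them lies 2.5 mm below the centre line and the points lift it onto the line
- head_tip (a point): very tip of the fixed headstock point, a steel cone 14 mm long (6 mm across at the tip, 19 mm at its root) on the centre line, pointing along stand +x; the headstock is a green block whose top is 100 mm above the table, its face 20 mm behind the tip
- tail_tip (a point): very tip of the tailstock point, an equal cone pointing along stand -x, on the centre line; moves with the tailstock
- tail_grip (a point): centre of the red tailstock's upright tower, the part to grip: 32 mm along stand x, 36 mm across (stand y), top 95 mm above the table; this point is 75 mm above the table, 38 mm behind tail_tip
- tailstock (a joint): slide of the tailstock along stand x, m: 0 nearest the headstock (tips 125 mm apart), 0.10 fully drawn back (tips 225 mm apart); sliding friction about 4 N, stays where left. With the blank pinched it reads about 0.01
- clamp (a joint): clamp lever of the tailstock, rad: 0 open (lever points along stand +x, away from the headstock), turns about the vertical, anticlockwise seen from above, to 1.45 at its stop (lever points to stand +y): clamped. Light friction (0.1 Nm), stays where left, starts between 0.95 and 1.45; it shows the clamping only and does not really block the slide
- clamp_knob (a point): middle of the upright black round knob at the lever's end, 16 mm diameter, its top 96 mm and its bottom 58 mm above the table, 50 mm from the lever's pivot
- clamp_pivot (a point): point on the lever's vertical pivot axis at the knob's height
- blank_center (a point): centre of the pale wood blank, a square bar 160 x 30 x 30 mm, about 0.12 kg, starting flat on the table; x along its length; each end has a square centre hole 16 mm wide and 16 mm deep. When pinched tight the cones enter the holes about 12 mm
- blank: the same wood blank; origin on its underside, x along its length
- bowl_center (a point): centre (half-way up) of the wide natural-wood bowl: open, round, 110 mm outside diameter at the rim (102 mm at the foot), 50 mm tall, wall 5 mm, bottom 8 mm thick, about 0.3 kg; the largest vessel
- cup_red_center (a point): centre (half-way up) of the red painted turned-wood cup: open, round, 62 mm outside diameter at the rim (4 mm less at the foot), 62 mm tall, wall 5 mm, bottom 8 mm thick; z up when it stands. May be absent
- cup_yellow_center (a point): centre (half-way up) of the yellow painted turned-wood cup: open, round, 44 mm outside diameter at the rim (4 mm less at the foot), 74 mm tall, wall 5 mm, bottom 8 mm thick; z up when it stands. May be absent
- cup_green_center (a point): centre (half-way up) of the green painted turned-wood cup: open, round, 28 mm outside diameter at the rim (4 mm less at the foot), 86 mm tall, wall 5 mm, bottom 8 mm thick; z up when it stands. May be absent
- jar_blue: bystander: small blue paint jar, 44 mm diameter, 60 mm tall; origin at its underside
- jar_orange: bystander: small orange paint jar, 44 mm diameter, 60 mm tall; origin at its underside
- chisel: bystander: hand tool, 200 mm long, lying; handle to its -x
- mallet: bystander: hammer, 240 mm long, lying; handle to its -x
- brush: bystander: brush, 180 mm long, lying; handle to its -x
- offcut: bystander: dark wood offcut 70 x 45 x 30 mm, not the blank

How it is judged:
By the outcome, as a careful person would: the job done as asked, in the order asked, and still so for the second after the job is handed in, with the robot touching nothing.
Of cup_red, cup_yellow, cup_green only 2 to 3 are there at a start; the rules pass over those that are not, and their reading is None.
At some moment in a run one of bowl, cup_red, blank may be knocked a few centimetres aside while the robot is not near it.
It also fails if it takes over 200 s, if anything falls off the work surface, if the arm or the gripper's body presses on something with over 40 N, if the wrist force passes 120 N, or if a joint passes its speed limit or range.

## Working session

There is one attempt and no reset: what is moved stays moved. The work goes in short steps, Python scripts to look and compute and a tool call to move; the robot and the scene stay as the last step left them, time stands still between calls to the robot, and variables do not carry over. Pictures are saved under pics/ and viewed, at most 14 in all, crops included, and the job is handed in when it is done.

Besides the shell and the picture viewer there is one more tool, called as name(argument=value, ...), one argument or row to a line, values as JSON. arm_command: Moves the arm, as the interface text tells. Its arguments: {"type":"object","properties":{"series":{"type":"string"},"squeeze":{"type":"number"}},"required":["series"]}

```bash
ls; mkdir -p pics; python3 - <<'E'
from cell import telemetry,cams
import cv2
o=telemetry.get_obs();print(o)
for n in("top","side"):
    cv2.imwrite(f"pics/{n}0.png",cams.read_camera(n))
    print(n,cams.calibration(n))
print(cams.calibration("wrist"))
E
```

```text
pics
{'time_s': 0.0, 'qpos': array([71.62484224, 18.44112718, -4.01628565, 83.17446146,  1.29807231,
       78.541114  , -3.26039287]), 'joint_velocities': array([ 0.05592435, -0.04642799,  0.00323415,  0.00119916,  0.08141705,
       -0.0561165 ,  0.12358745]), 'effort': array([ 8.41359656e-05, -4.91288352e+01, -4.03519431e-01, -3.12532532e+01,
       -6.37794798e-02,  4.37053211e-02,  2.15193263e-04]), 'tool_pos': array([ 0.2133409 , -0.61340594,  0.22144207]), 'tool_rot': array([-1.79888716e+02,  8.49683639e-03,  1.91858421e+01]), 'force': array([0.3632842 , 0.38210543, 0.56445678]), 'wrist_torque': array([-0.01101412,  0.07955432,  0.01250419]), 'grasp_force': 0.0, 'grip_width': 0.08653405676137492}
top {'K': array([[502.30853182,   0.        , 328.35123516],
       [  0.        , 502.30853182, 192.93178828],
       [  0.        ,   0.        ,   1.        ]]), 'origin': array([ 0.33013647, -0.00467465,  1.51711662]), 'rotation': array([-170.68753452,    1.30378226,  -91.31920606])}
side {'K': array([[443.86574118,   0.        , 316.7614953 ],
       [  0.        , 443.86574118, 196.73875079],
       [  0.        ,   0.        ,   1.        ]]), 'origin': array([-0.01758518,  0.91562293,  0.9082519 ]), 'rotation': array([-128.05194497,    0.90030359, -148.35233974])}
{'K': array([[357.92051894,   0.        , 318.04759385],
       [  0.        , 357.92051894, 199.91201674],
       [  0.        ,   0.        ,   1.        ]]), 'hand_eye': array([[-1.70351256e-04, -9.64548653e-01, -2.63905035e-01,
         7.21586923e-02],
       [ 9.99999981e-01, -1.87926311e-04,  4.13513034e-05,
        -3.42207822e-04],
       [-8.94800436e-05, -2.63905023e-01,  9.64548667e-01,
        -1.61872645e-01],
       [ 0.00000000e+00,  0.00000000e+00,  0.00000000e+00,
         1.00000000e+00]])}
```

View pics/top0.png

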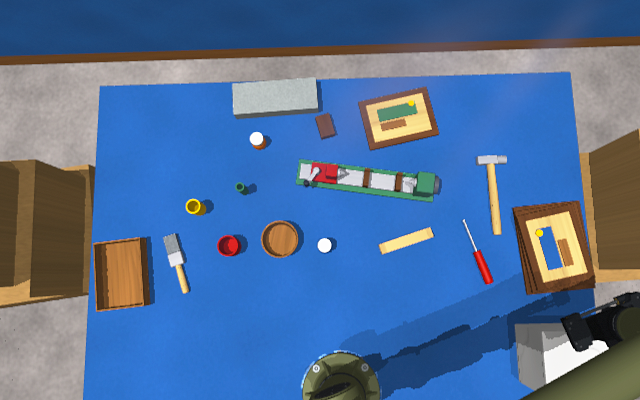

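View pics/side0.png

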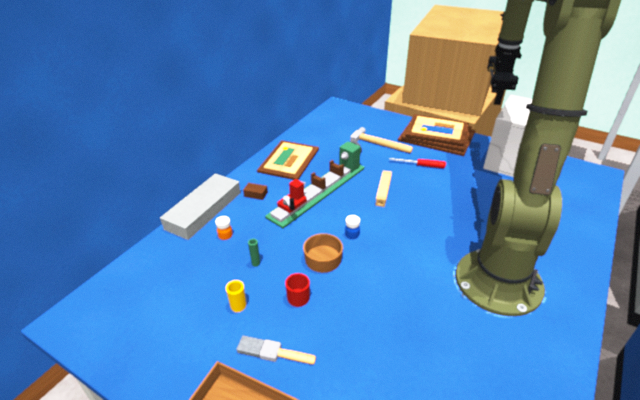

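```bash
cat > h.py <<'E'
import numpy as np,cv2
from scipy.spatial.transform import Rotation as R
from cell import telemetry,cams
def rot(a): return R.from_euler('xyz',a,degrees=True).as_matrix()
def pose(n,obs=None):
    c=cams.calibration(n)
    if n!="wrist": return c["K"],rot(c["rotation"]),np.array(c["origin"])
    o=obs or telemetry.get_obs(); T=rot(o["tool_rot"]);H=c["hand_eye"]
    return c["K"],T@H[:3,:3],T@H[:3,3]+o["tool_pos"]
def px(P,uv,z):
    K,Rm,t=P; d=Rm@np.linalg.solve(K,[uv[0],uv[1],1.]); return t+d*(z-t[2])/d[2]
def proj(P,p):
    K,Rm,t=P; q=K@(Rm.T@(np.array(p)-t)); return q[:2]/q[2]
def state():
    o=telemetry.get_obs(); print("t %.2f"%o["time_s"],"tcp",np.round(o["tool_pos"]*1e3,1),"rpy",np.round(o["tool_rot"],2),"F",np.round(o["force"],1),"w %.1f g %.1f"%(o["grip_width"]*1e3,o["grasp_force"])); return o
def go(tgt,yaw=None):
    "tool-axes shift (mm) to world target mm, and turn (rad, about tool z) to yaw deg"
    o=state();T=rot(o["tool_rot"]);d=T.T@(np.array(tgt)-o["tool_pos"]*1e3)
    s="shift %s"%np.round(d,1)
    if yaw is not None:
        y=(o["tool_rot"][2]-yaw+90)%180-90; s+=" turn %.3f rad"%np.radians(y)
    print(s)
def snap(n,f,crop=None,s=1):
    im=cams.read_camera(n)
    if crop: x0,y0,x1,y1=crop; im=im[y0:y1,x0:x1]
    cv2.imwrite(f"pics/{f}.png",cv2.resize(im,None,fx=s,fy=s,interpolation=cv2.INTER_CUBIC))
E
python3 - <<'E'
from h import *
im=cv2.imread("pics/top0.png")
cv2.imwrite("pics/t1.png",cv2.resize(im[120:270,180:450],None,fx=2.95,fy=2.95,interpolation=cv2.INTER_CUBIC))
P=pose("top")
for n,uv,z in [("bowl rim",(280,238),.05),("red",(229,244),.062),("yel",(195,206),.074),("grn",(241,187),.086),("blankA",(381,248),.03),("blankB",(433,233),.03),("head",(428,182),.1),("tail",(325,171),.095),("knob",(308,184),.096),("jarb",(324,244),.06),("jaro",(257,138),.06)]:
    print(n,np.round(px(P,uv,z)*1e3))
E
```

```text
bowl rim [442. 168.  50.]
red [427. 315.  62.]
yel [539. 413.  74.]
grn [590. 276.  86.]
blankA [ 407. -127.   30.]
blankB [ 447. -282.   30.]
head [ 587. -263.  100.]
tail [629.  31.  95.]
knob [592.  80.  96.]
jarb [421.  39.  60.]
jaro [743. 233.  60.]
```

View pics/t1.png

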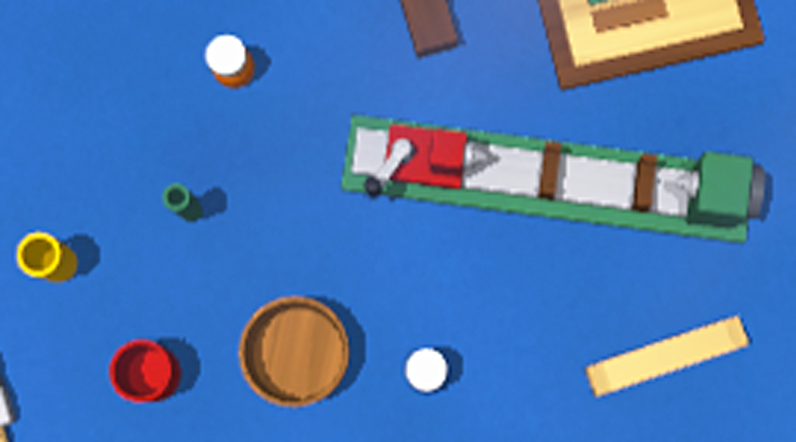

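arm_command(
  series="29 -26.3 0 0 0;29 -26.3 0 0 0;29 -26.3 0 0 0;29 -26.3 0 0 0;29 -26.3 0 0 0;29 -26.3 0 0 0;29 -26.3 0 0 0;29 -26.3 0 0 0;29 -26.3 0 0 0;29 -26.3 0 0 0;29 -26.3 0 0 0;29 -26.3 0 0 0;29 -26.3 0 0 0;29 -26.3 0 0 0;29 -26.3 0 0 0;29 -26.3 0 0 0;29 -26.3 0 0 0;29 -26.3 0 0 0;29 -26.3 0 0 0;0 0 0 0 0",
)

```text
time_s: 1.77
tool_pos: [0.5711, 0.0489, 0.2222]
tool_rot: [-179.6, -0.2, 19.8]
force: [-0.7, 0.8, 1.0]
grip_width: 0.0874
grasp_force: 0.0
```

arm_command(
  series="0 0 0 -0.12 0;0 0 0 -0.12 0;0 0 0 -0.12 0;0 0 0 -0.12 0;0 0 0 -0.12 0;0 0 0 -0.12 0;0 0 0 -0.12 0;0 0 0 -0.12 0;0 0 0 -0.12 0;0 0 0 -0.12 0;0 0 0 -0.12 0;0 0 0 -0.12 0;0 0 0 -0.12 0;0 0 0 -0.12 0;0 0 0 -0.12 0;0 0 0 -0.12 0;0 0 0 -0.12 0;0 0 0 0 0",
)

```text
time_s: 3.27
tool_pos: [0.5694, 0.0387, 0.222]
tool_rot: [-180.0, -0.0, 136.2]
force: [0.5, 0.1, 0.2]
grip_width: 0.0866
grasp_force: 0.0
```

```bash
python3 - <<'E'
from h import *
state();snap("wrist","w1",None,1.25)
E
```

```text
t 3.27 tcp [569.4  38.7 222. ] rpy [-1.7996e+02 -4.0000e-02  1.3623e+02] F [0.5 0.1 0.2] w 86.6 g 0.0
```

View pics/w1.png

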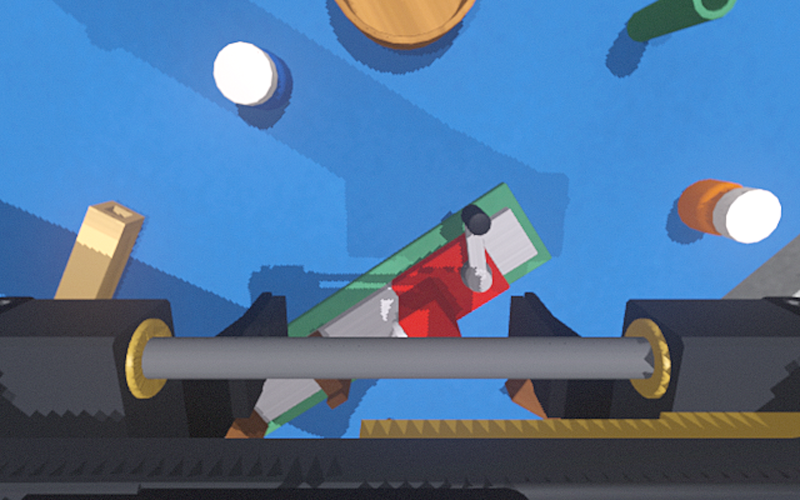

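```bash
python3 - <<'E'
from h import *
P=pose("wrist")
for n,uv,z in [("knobtop",(478,219),.096),("pivot",(478,275),.08),("platecornA",(503,183),.01),("B",(552,260),.01),("jarb",(245,72),.06)]:
    print(n,np.round(px(P,np.array(uv)/1.25,z)*1e3,1))
P=pose("top")
c=lambda u,v:(u/2.95+180,v/2.95+120)
for n,uv,z in [("cornA",c(343,188),.01),("cornB",c(352,117),.01),("cornC",c(745,242),.01),("knob",c(373,187),.09),("piv",c(402,150),.08),("tow L",c(430,150),.095),("tow R",c(466,153),.095),("restL",c(551,172),.0575),("restR",c(646,183),.0575),("headTopL",c(703,152),.1),("htopBL",c(694,222),.1),("tailtip",c(497,156),.075),("blA1",c(588,368),.03),("blA2",c(597,396),.03),("blB1",c(740,317),.03),("blB2",c(748,343),.03)]:
    print(n,np.round(px(P,uv,z)*1e3,1))
E
```

```text
knobtop [595.7  86.8  96. ]
pivot [630.6  59.7  80. ]
platecornA [610.5 121.2  10. ]
B [691.2 108.3  10. ]
jarb [419.6  40.2  60. ]
cornA [609.2 121.3  10. ]
cornB [684.2 110.9  10. ]
cornC [ 541.8 -289.8   10. ]
knob [594.6  85.1  90. ]
piv [632.9  56.4  80. ]
tow L [629.   28.3  95. ]
tow R [625.   -6.9  95. ]
restL [611.  -91.5  57.5]
restR [ 597.2 -185.8   57.5]
headTopL [ 618.5 -237.2  100. ]
htopBL [ 549.9 -224.9  100. ]
tailtip [625.2 -37.6  75. ]
blA1 [ 416.2 -122.9   30. ]
blA2 [ 388.3 -130.8   30. ]
blB1 [ 463.4 -276.8   30. ]
blB2 [ 437.2 -283.3   30. ]
```

```bash
python3 - <<'E'
from h import *
go((595.5,86.5,64),142)
E
```

```text
t 3.32 tcp [569.4  38.7 222.1] rpy [-1.7997e+02 -4.0000e-02  1.3592e+02] F [-0.7 -0.4  0.4] w 87.2 g 0.0
shift [ 14.4  52.6 158.1] turn -0.106 rad
```

arm_command(
  series="7.2 26.3 0 0 0;7.2 26.3 0 0 0;0 0 32 -0.106 0;0 0 32 0 0;0 0 32 0 0;0 0 32 0 0;0 0 30 0 0;0 0 0 0 60;0 0 0 0 100;0 0 0 0 255;0 0 0 0 255;0 0 0 0 255;0 0 0 0 255;0 0 0 0 255;0 0 0 0 255;0 0 0 0 255;0 0 0 0 255",
  squeeze=10,
)

```text
time_s: 4.73
tool_pos: [0.5959, 0.0869, 0.0646]
tool_rot: [-180.0, 0.0, 142.1]
force: [-0.3, -0.0, 0.3]
grip_width: 0.0284
grasp_force: 0.0
```

```bash
python3 - <<'E'
from h import *
state();snap("wrist","w2",None,1)
E
```

```text
t 4.73 tcp [595.9  86.9  64.6] rpy [-1.8000e+02  1.0000e-02  1.4213e+02] F [-0.3 -0.   0.3] w 28.4 g 0.0
```

View pics/w2.png

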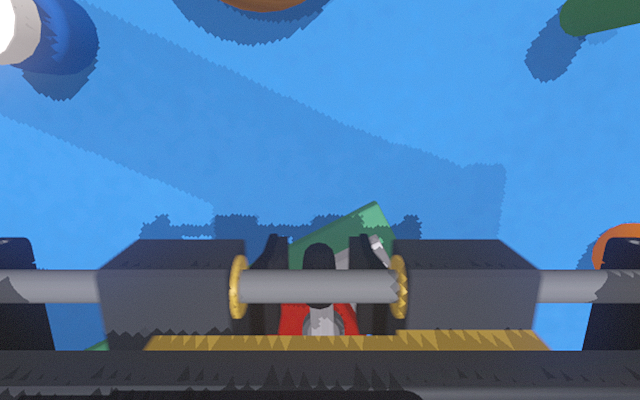

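arm_command(
  series="0 0 0 0 255;0 0 0 0 255;0 0 0 0 255;0 0 0 0 255;0 0 0 0 255;0 0 0 0 255",
)

```text
time_s: 5.28
tool_pos: [0.5958, 0.087, 0.0644]
tool_rot: [-180.0, -0.0, 142.1]
force: [0.7, 0.4, -1.1]
grip_width: 0.0158
grasp_force: 10.0
```

arm_command(
  series="-0.25 5 0 0.1 255;-0.25 5 0 0.1 255;-0.25 5 0 0.1 255;-0.25 5 0 0.1 255;-0.25 5 0 0.1 255;-0.25 5 0 0.1 255;-0.25 5 0 0.1 255;-0.25 5 0 0.1 255;-0.25 5 0 0.1 255;-0.25 5 0 0.1 255;0 0 0 0 255;0 0 0 0 255",
)

```text
time_s: 6.28
tool_pos: [0.6399, 0.1081, 0.0646]
tool_rot: [180.0, -0.1, 85.1]
force: [0.3, 3.3, -1.0]
grip_width: 0.0155
grasp_force: 10.0
```

arm_command(
  series="0 2.5 0 0.05 255;0 2.5 0 0.05 255;0 0 0 0 255;0 0 0 0 255",
)

```text
time_s: 6.62
tool_pos: [0.6445, 0.1063, 0.0645]
tool_rot: [-180.0, -0.0, 79.3]
force: [0.1, 4.6, -0.2]
grip_width: 0.0152
grasp_force: 10.0
```

arm_command(
  series="0 1.5 0 0.03 255;0 1.5 0 0 255;0 1.5 0 0 255;0 0 0 0 255;0 0 0 0 255",
)

```text
time_s: 7.03
tool_pos: [0.6479, 0.1053, 0.0644]
tool_rot: [-179.8, 0.0, 77.6]
force: [-3.1, 4.4, 1.1]
grip_width: 0.0153
grasp_force: 10.0
```

arm_command(
  series="0 0 0 0 120;0 0 0 0 120;0 0 0 0 120;0 0 0 0 60;0 0 -30 -0.06 0;0 0 -35 0 0;0 0 -35 0 0;0 0 -35 0 0;-35 0 -35 0 0;-35 0 0 0 0;-35 0 0 0 0;-35 0 0 0 0;-35 0 0 0 0;-35 0 0 0 0;0 0 0 0 0;0 0 0 0 0",
)

```text
time_s: 8.37
tool_pos: [0.6161, -0.1019, 0.2288]
tool_rot: [-180.0, 0.1, 80.5]
force: [-0.2, 0.7, 0.4]
grip_width: 0.0867
grasp_force: 0.0
```

```bash
python3 - <<'E'
from h import *
o=state();snap("wrist","w3",(120,0,520,270),2)
P=pose("wrist",o)
import pickle;pickle.dump(P,open("P3.pkl","wb"))
E
```

```text
t 8.37 tcp [ 616.1 -101.9  228.8] rpy [-1.7999e+02  1.2000e-01  8.0460e+01] F [-0.2  0.7  0.4] w 86.7 g 0.0
```

View pics/w3.png

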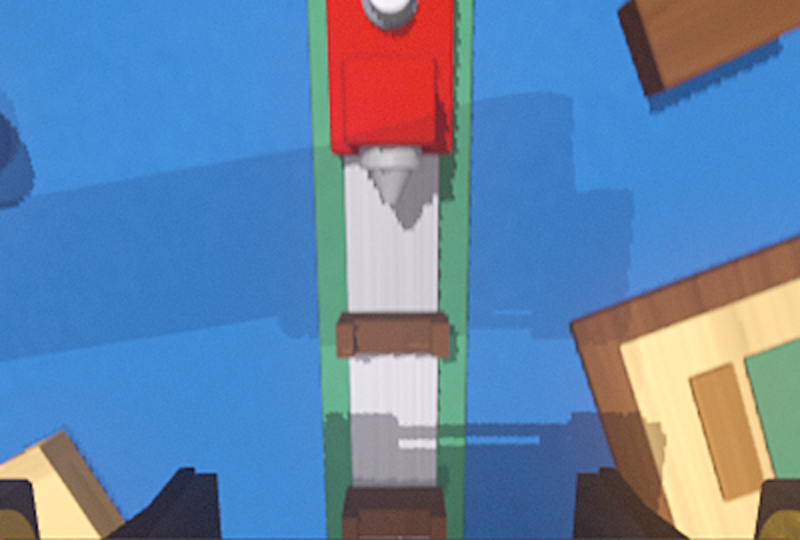

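```bash
python3 - <<'E'
from h import *
import pickle;P=pickle.load(open("P3.pkl","rb"))
c=lambda u,v:(u/2+120,v/2)
D={}
for n,u,v,z in [("towbackL",345,57,.095),("towbackR",436,57,.095),("tip",393,207,.075),("restFar back edge",393,314,.0575),("restFar front top",393,328,.0575),("restFar",394,333,.0575),("restNear back edge",394,488,.0575),("plateL0",313,60,.01),("plateR0",473,60,.01),("plateL1",327,430,.01),("plateR1",464,430,.01),("bedL",346,250,.026),("bedR",438,250,.026)]:
    D[n]=px(P,c(u,v),z)*1e3; print(n,np.round(D[n],1))
m=lambda a,b:(D[a]+D[b])/2
a=m("plateL0","plateR0");b=m("plateL1","plateR1");print(a,b,np.degrees(np.arctan2(*(a-b)[1::-1])))
E
```

```text
towbackL [617.8  25.3  95. ]
towbackR [651.8  19.6  95. ]
tip [626.5 -31.8  75. ]
restFar back edge [618.3 -79.5  57.5]
restFar front top [617.2 -86.   57.5]
restFar [617.3 -88.5  57.5]
restNear back edge [ 604.2 -165.7   57.5]
plateL0 [599.2  42.5  10. ]
plateR0 [676.2  29.6  10. ]
plateL1 [ 569.8 -144.5   10. ]
plateR1 [ 645.1 -157.2   10. ]
bedL [599.6 -48.7  26. ]
bedR [644.9 -56.3  26. ]
[637.70511891  36.04417207  10.        ] [ 607.45669684 -150.88337903   10.        ] 80.80813463963582
```

```bash
python3 - <<'E'
from h import *
go((632.4,6.2,66),80.8)
E
```

```text
t 8.42 tcp [616.5 -98.7 229. ] rpy [1.800e+02 2.000e-02 8.069e+01] F [0.  0.7 0.6] w 87.0 g 0.0
shift [106.2  -1.3 163. ] turn -0.002 rad
```

arm_command(
  series="35.4 -0.4 0 0 0;35.4 -0.4 0 0 0;35.4 -0.5 0 0 0;0 0 33 0 0;0 0 33 0 0;0 0 33 0 0;0 0 32 0 0;0 0 32 0 0;0 0 0 0 255;0 0 0 0 255;0 0 0 0 255;0 0 0 0 255;0 0 0 0 255;0 0 0 0 255;0 0 0 0 255;0 0 0 0 255;0 0 0 0 255;0 0 0 0 255;0 0 0 0 255;0 0 0 0 255",
  squeeze=30,
)

```text
time_s: 10.08
tool_pos: [0.6319, 0.0077, 0.0663]
tool_rot: [-179.9, 0.0, 80.8]
force: [-3.8, -0.6, 6.5]
grip_width: 0.0361
grasp_force: 30.0
```

arm_command(
  series="5 0 0 0 255;6 0 0 0 255;6 0 0 0 255;6 0 0 0 255;6 0 0 0 255;5 0 0 0 255;4 0 0 0 255;0 0 0 0 255;0 0 0 0 255;0 0 0 0 120;0 0 0 0 60;0 0 0 0 60;0 0 0 0 0;0 0 0 0 0;0 0 -40 0 0;0 0 -40 0 0;0 0 -40 0 0;0 0 -40 0 0;0 0 -20 0 0",
)

```text
time_s: 11.67
tool_pos: [0.6403, 0.046, 0.2518]
tool_rot: [179.6, -0.1, 80.8]
force: [1.1, -0.1, 1.3]
grip_width: 0.0856
grasp_force: 0.0
```

```bash
python3 - <<'E'
from h import *
go((458,-299,200),107.4)
E
```

```text
t 11.67 tcp [640.3  46.  251.8] rpy [ 1.7959e+02 -9.0000e-02  8.0840e+01] F [ 1.1 -0.1  1.3] w 85.6 g 0.0
shift [-369.7 -125.4   50.3] turn -0.464 rad
```

arm_command(
  series="-37 -12.5 0 0 0;-37 -12.5 0 0 0;-37 -12.5 0 0 0;-37 -12.5 0 0 0;-37 -12.5 0 0 0;-37 -12.5 0 0 0;-37 -12.5 0 0 0;-37 -12.5 0 0 0;-37 -12.5 0 0 0;-37 -12.5 0 0 0;0 0 25 -0.116 0;0 0 25 -0.116 0;0 0 0 -0.116 0;0 0 0 -0.116 0;0 0 0 0 0;0 0 0 0 0",
)

```text
time_s: 13.0
tool_pos: [0.4562, -0.3001, 0.1961]
tool_rot: [180.0, 0.0, 107.2]
force: [-0.2, -0.3, -0.0]
grip_width: 0.0873
grasp_force: 0.0
```

```bash
python3 - <<'E'
from h import *
import pickle
o=state();pickle.dump(pose("wrist",o),open("P4.pkl","wb"));snap("wrist","w4",(120,0,520,270),2)
E
```

```text
t 13.00 tcp [ 456.2 -300.1  196.1] rpy [1.7998e+02 2.0000e-02 1.0724e+02] F [-0.2 -0.3 -0. ] w 87.3 g 0.0
```

View pics/w4.png

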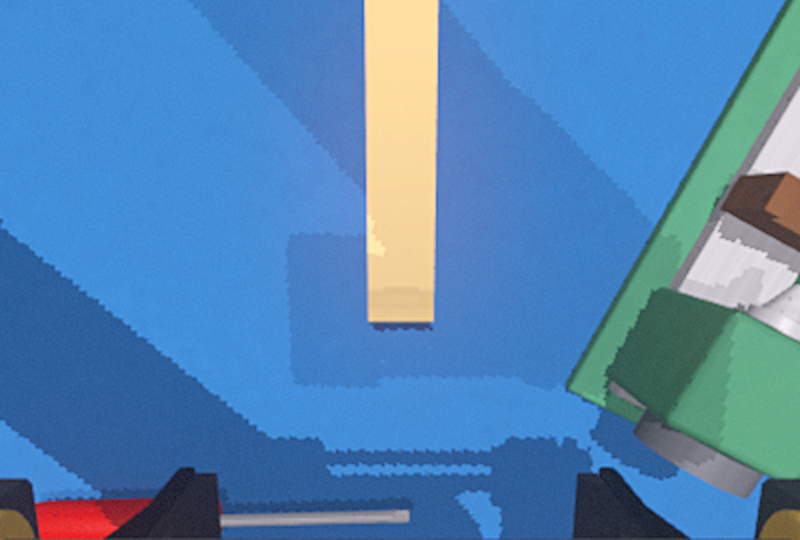

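```bash
python3 - <<'E'
from h import *
import pickle;P=pickle.load(open("P4.pkl","rb"))
c=lambda u,v:(u/2+120,v/2)
q=[px(P,c(*a),.03)*1e3 for a in [(365.5,50),(438.5,50),(368.5,300),(434,300),(401,322)]]
m0=(q[0]+q[1])/2;m1=(q[2]+q[3])/2;d=m0-m1;d/=np.linalg.norm(d)
print(np.round(q,1),np.linalg.norm(q[1]-q[0]),np.linalg.norm(q[2]-q[3]),np.degrees(np.arctan2(d[1],d[0])))
e=m1+d*((q[4]-m1)@d);ce=e+80*d;print(e,ce)
a=np.degrees(np.arctan2(d[1],d[0]));go((ce[0],ce[1],7),a)
for n,uv,z in [("rest near backtop",(790,175),.0575),("headface top",(650,288),.1)]: print(n,px(P,c(*uv),z)*1e3)
E
```

```text
[[ 404.2 -175.3   30. ]
 [ 433.4 -166.3   30. ]
 [ 435.4 -275.2   30. ]
 [ 464.  -266.3   30. ]
 [ 452.6 -280.4   30. ]] 30.580826677305723 29.969433351310485 107.16784818781956
[ 452.70089856 -280.41249886   30.        ] [ 429.08714301 -203.97696688   30.        ]
t 13.05 tcp [ 456.3 -300.1  196.3] rpy [1.7998e+02 3.0000e-02 1.0725e+02] F [0.5 0.2 0. ] w 87.0 g 0.0
shift [100.    2.4 189.2] turn 0.001 rad
rest near backtop [ 582.35777637 -173.47592892   57.5       ]
headface top [ 530.36981968 -231.71169219  100.        ]
```

arm_command(
  series="33.4 0.8 0 0 0;33.3 0.8 0 0 0;33.3 0.8 0 0 0;0 0 38 0 0;0 0 38 0 0;0 0 38 0 0;0 0 38 0 0;0 0 37 0 0;0 0 0 0 0;0 0 0 0 255;0 0 0 0 255;0 0 0 0 255;0 0 0 0 255;0 0 0 0 255;0 0 0 0 255;0 0 0 0 255;0 0 0 0 255;0 0 0 0 255;0 0 0 0 255;0 0 0 0 255",
  squeeze=30,
)

```text
time_s: 14.72
tool_pos: [0.4284, -0.204, 0.007]
tool_rot: [-180.0, 0.0, 107.4]
force: [0.2, -0.1, 0.5]
grip_width: 0.03
grasp_force: 30.0
```

arm_command(
  series="0 0 -35 0 255;0 0 -40 0 255;0 0 -40 0 255;0 0 -40 0 255;0 0 0 0.116 255;0 0 0 0.116 255;0 0 0 0.116 255;0 0 0 0.116 255;0 0 0 0 255;0 0 0 0 255",
)

```text
time_s: 15.55
tool_pos: [0.4281, -0.2038, 0.1617]
tool_rot: [-180.0, -0.0, 81.0]
force: [0.3, -0.3, -1.9]
grip_width: 0.0302
grasp_force: 30.0
```

```bash
python3 - <<'E'
from h import *
go((612.5,-117.3,110),80.8)
E
```

```text
t 15.55 tcp [ 428.1 -203.8  161.7] rpy [-1.7996e+02 -1.0000e-02  8.1020e+01] F [ 0.3 -0.3 -1.9] w 30.2 g 30.0
shift [114.2 168.6  51.6] turn 0.004 rad
```

arm_command(
  series="19 28.1 0 0 255;19 28.1 0 0 255;19 28.1 0 0.004 255;19 28.1 0 0 255;19 28.1 0 0 255;19 28.1 0 0 255;0 0 25 0 255;0 0 26 0 255;0 0 0 0 255;0 0 0 0 255",
)

```text
time_s: 16.38
tool_pos: [0.6116, -0.1187, 0.1092]
tool_rot: [-179.7, -0.0, 80.7]
force: [0.4, 0.3, -0.2]
grip_width: 0.0298
grasp_force: 30.0
```

```bash
python3 - <<'E'
from h import *
import pickle
go((612.5,-117.3,64.5),80.8);snap("side","s5",(240,120,400,240),5)
E
```

```text
t 16.38 tcp [ 611.6 -118.7  109.2] rpy [-1.7974e+02 -2.0000e-02  8.0710e+01] F [ 0.4  0.3 -0.2] w 29.8 g 30.0
shift [ 1.5  0.8 44.7] turn -0.002 rad
```

View pics/s5.png

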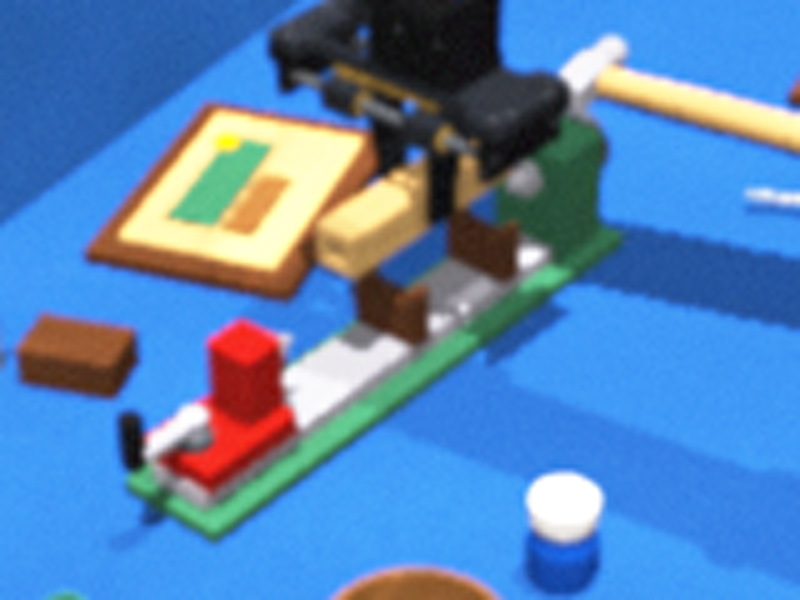

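arm_command(
  series="1.5 0.8 12 0 255;0 0 12 0 255;0 0 10 0 255;0 0 5 0 255;0 0 3 0 255;0 0 1.5 0 255;0 0 0 0 255;0 0 0 0 255",
)

```text
time_s: 17.1
tool_pos: [0.6145, -0.1173, 0.0678]
tool_rot: [180.0, 0.0, 80.6]
force: [0.0, -0.6, -1.4]
grip_width: 0.0298
grasp_force: 30.0
```

arm_command(
  series="0 0 1 0 255;0 0 1 0 255;0 0 1 0 255;0 0 0 0 255;0 0 0 0 255",
)

```text
time_s: 17.52
tool_pos: [0.6144, -0.1173, 0.0646]
tool_rot: [180.0, 0.0, 80.6]
force: [0.3, -0.6, -1.9]
grip_width: 0.0297
grasp_force: 30.0
```

arm_command(
  series="0 -1 0 0 255;0 0 0.7 0 255;0 0 0.7 0 255;0 0 0 0 255;0 0 0 0 255",
)

```text
time_s: 17.93
tool_pos: [0.6134, -0.1171, 0.0645]
tool_rot: [180.0, 0.0, 80.6]
force: [-3.9, 1.0, 7.3]
grip_width: 0.0299
grasp_force: 30.0
```

arm_command(
  series="0 0 -0.7 0 255;-4 0 0 0 255;-4 0 0 0 255;-4 0 0 0 255;-4 0 0 0 255;-2 0 0 0 255;0 0 0 0 255;0 0 0 0 255",
)

```text
time_s: 18.6
tool_pos: [0.6111, -0.1353, 0.0646]
tool_rot: [179.9, -0.0, 80.6]
force: [0.8, 1.8, 6.3]
grip_width: 0.0299
grasp_force: 30.0
```

arm_command(
  series="-2 0 0 0 255;-2 0 0 0 255;-2 0 0 0 255;0 0 0 0 255;0 0 0 0 255",
)

```text
time_s: 19.02
tool_pos: [0.6102, -0.1409, 0.0646]
tool_rot: [179.9, -0.0, 80.6]
force: [0.3, 2.3, 6.0]
grip_width: 0.0297
grasp_force: 30.0
```

arm_command(
  series="-2 0 0 0 255;-2 0 0 0 255;0 0 0 0 255;0 0 0 0 255",
)

```text
time_s: 19.35
tool_pos: [0.6098, -0.1432, 0.0647]
tool_rot: [179.9, -0.1, 80.7]
force: [-0.3, 4.6, 4.4]
grip_width: 0.0299
grasp_force: 30.0
```

arm_command(
  series="0 0 0 0 150;0 0 0 0 120;0 0 0 0 60;0 0 0 0 0;0 0 0 0 0;0 0 0 0 0;0 0 -40 0 0;0 0 -40 0 0;0 0 -20 0 0;0 0 0 0 0",
)

```text
time_s: 20.18
tool_pos: [0.6121, -0.145, 0.1699]
tool_rot: [179.4, 0.1, 80.6]
force: [0.6, 0.4, 0.6]
grip_width: 0.0847
grasp_force: 0.0
```

```bash
python3 - <<'E'
from h import *
go((639.2,45,66),80.8)
E
```

```text
t 20.18 tcp [ 612.1 -145.   169.9] rpy [1.7944e+02 7.0000e-02 8.0600e+01] F [0.6 0.4 0.6] w 84.7 g 0.0
shift [192.   -5.3 103.6] turn -0.003 rad
```

arm_command(
  series="38.4 -1 0 0 0;38.4 -1 0 0 0;38.4 -1 0 0 0;38.4 -1 0 0 0;38.4 -1.3 0 -0.003 0;0 0 26 0 0;0 0 26 0 0;0 0 26 0 0;0 0 26 0 0;0 0 0 0 0;0 0 0 0 255;0 0 0 0 255;0 0 0 0 255;0 0 0 0 255;0 0 0 0 255;0 0 0 0 255;0 0 0 0 255;0 0 0 0 255;0 0 0 0 255;0 0 0 0 255",
  squeeze=50,
)

```text
time_s: 21.85
tool_pos: [0.6379, 0.045, 0.0602]
tool_rot: [179.6, -0.1, 80.8]
force: [9.4, -1.6, -5.2]
grip_width: 0.0356
grasp_force: 50.0
```

arm_command(
  series="0 0 0 0 255;-5 0 0 0 255;-6 0 0 0 255;-6 0 0 0 255;-6 0 0 0 255;-6 0 0 0 255;-6 0 0 0 255;-6 0 0 0 255;-6 0 0 0 255;-6 0 0 0 255;-6 0 0 0 255;-4 0 0 0 255;-4 0 0 0 255;0 0 0 0 255;0 0 0 0 255",
)

```text
time_s: 23.1
tool_pos: [0.6273, -0.0207, 0.0601]
tool_rot: [179.6, -0.1, 80.8]
force: [10.2, 0.1, -6.6]
grip_width: 0.0356
grasp_force: 50.1
```

arm_command(
  series="-3 0.7 0 0 255;-3 0 0 0 255;-3 0 0 0 255;-2 0 0 0 255;0 0 0 0 255;0 0 0 0 255",
)

```text
time_s: 23.6
tool_pos: [0.6257, -0.0306, 0.0602]
tool_rot: [179.7, -0.2, 80.8]
force: [8.0, 1.5, -4.4]
grip_width: 0.0356
grasp_force: 50.0
```

arm_command(
  series="-1.5 0 0 0 255;-1.5 0 0 0 255;-1 0 0 0 255;0 0 0 0 255;0 0 0 0 255",
)

```text
time_s: 24.02
tool_pos: [0.6253, -0.0336, 0.0602]
tool_rot: [179.7, -0.2, 80.8]
force: [8.2, 4.1, -5.4]
grip_width: 0.0358
grasp_force: 50.0
```

arm_command(
  series="-1.5 0 0 0 255;-1.5 0 0 0 255;-1.5 0 0 0 255;0 0 0 0 255;0 0 0 0 255",
)

```text
time_s: 24.43
tool_pos: [0.6245, -0.038, 0.0602]
tool_rot: [179.7, -0.2, 80.8]
force: [9.3, 3.2, -5.6]
grip_width: 0.0357
grasp_force: 50.0
```

arm_command(
  series="-1.5 0 0 0 255;-1.5 0 0 0 255;0 0 0 0 255;0 0 0 0 255",
)

```text
time_s: 24.77
tool_pos: [0.6241, -0.0404, 0.0601]
tool_rot: [179.7, -0.3, 80.9]
force: [9.1, 3.8, -5.5]
grip_width: 0.0357
grasp_force: 50.0
```

arm_command(
  series="-1.5 0 0 0 255;-1.5 0 0 0 255;-1 0 0 0 255;0 0 0 0 255;0 0 0 0 255",
)

```text
time_s: 25.18
tool_pos: [0.624, -0.0412, 0.0602]
tool_rot: [179.6, -0.5, 80.9]
force: [11.1, 7.8, -7.3]
grip_width: 0.0358
grasp_force: 50.1
```

```bash
python3 - <<'E'
from h import *
state();snap("side","s6",(250,130,390,235),5.7)
E
```

```text
t 25.18 tcp [624.  -41.2  60.2] rpy [179.62  -0.49  80.94] F [11.1  7.8 -7.3] w 35.8 g 50.1
```

View pics/s6.png

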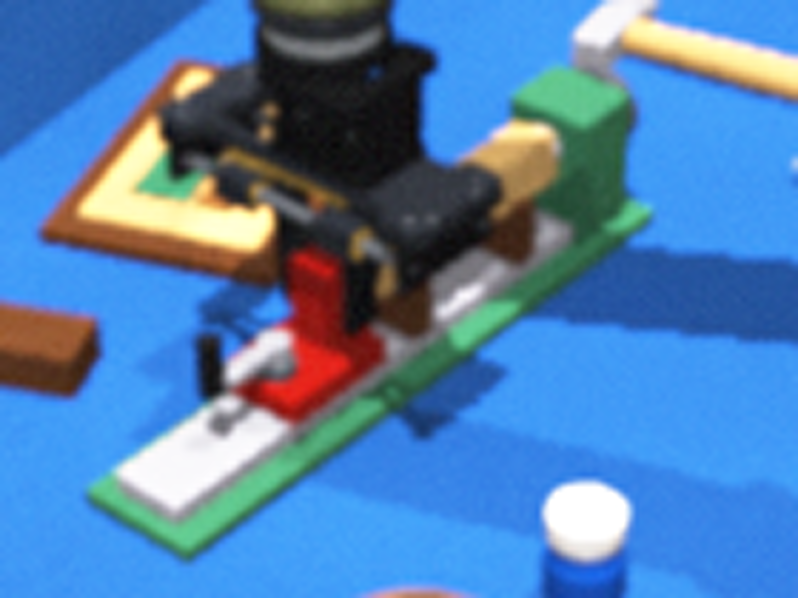

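arm_command(
  series="-2 0 0 0 255;-2 0 0 0 255;-2 0 0 0 255;0 0 0 0 255;0 0 0 0 255;0 0 0 0 255",
)

```text
time_s: 25.73
tool_pos: [0.6239, -0.0422, 0.0602]
tool_rot: [179.6, -0.8, 81.1]
force: [12.5, 15.3, -10.2]
grip_width: 0.0354
grasp_force: 50.1
```

arm_command(
  series="-2 0 0 0 255;-2 0 0 0 255;-2 0 0 0 255;0 0 0 0 255;0 0 0 0 255;0 0 0 0 255",
)

```text
time_s: 26.23
tool_pos: [0.6238, -0.0429, 0.0602]
tool_rot: [179.5, -1.2, 81.3]
force: [15.3, 23.1, -12.5]
grip_width: 0.0356
grasp_force: 50.0
```

arm_command(
  series="0 0 0 0 180;0 0 0 0 120;0 0 0 0 60;0 0 0 0 0;0 0 0 0 0;0 0 0 0 0;0 0 -40 0 0;0 0 -40 0 0;0 0 -40 0 0;-20 0 -40 0 0;-20 0 -40 0 0;0 0 0 0 0;0 0 0 0 0",
)

```text
time_s: 27.32
tool_pos: [0.6136, -0.098, 0.2572]
tool_rot: [179.7, 0.1, 80.5]
force: [0.4, 0.3, -1.3]
grip_width: 0.0867
grasp_force: 0.0
```

```bash
python3 - <<'E'
from h import *
import pickle
o=state();pickle.dump(pose("wrist",o),open("P7.pkl","wb"));snap("wrist","w7",(120,0,520,270),2)
E
```

```text
t 27.32 tcp [613.6 -98.  257.2] rpy [1.7971e+02 8.0000e-02 8.0530e+01] F [ 0.4  0.3 -1.3] w 86.7 g 0.0
```

View pics/w7.png

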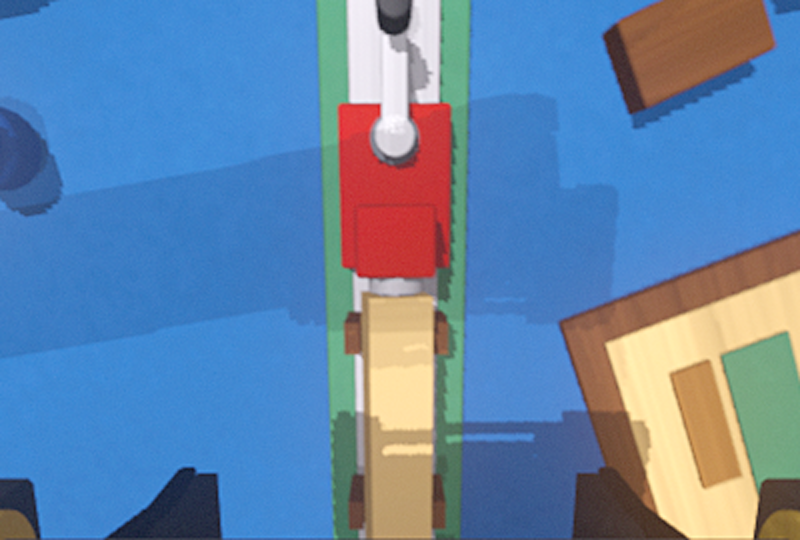

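```bash
python3 - <<'E'
from h import *
import pickle;P=pickle.load(open("P7.pkl","rb"))
c=lambda u,v:(u/2+120,v/2)
for n,u,v,z in [("towback",396,205,.095),("blank end top",398.5,293,.09),("pivot",394,130,.08),("knob bottom near",396,30,.058)]: print(n,px(P,c(u,v),z)*1e3)
t=px(P,c(396,205),.095)*1e3; d=np.array([.160,.987,0]); k=t-16*d+99*d; print("knob",k)
go((k[0],k[1],64),80.8)
E
```

```text
towback [626.0938635 -27.3530544  95.       ]
blank end top [620.84437838 -65.90538435  90.        ]
pivot [630.58761188   4.49662826  80.        ]
knob bottom near [638.99610943  48.76688113  58.        ]
knob [639.3738635  54.5679456  95.       ]
t 27.37 tcp [612.6 -96.6 255. ] rpy [1.7993e+02 4.0000e-02 8.0650e+01] F [ 0.4 -0.2 -0.2] w 86.7 g 0.0
shift [153.6   1.6 190.9] turn -0.003 rad
```

arm_command(
  series="38.6 0.4 0 0 0;38.6 0.4 0 0 0;38.6 0.4 0 0 0;38.6 0.4 0 0 0;0 0 38 0 0;0 0 38 0 0;0 0 38 0 0;0 0 38 0 0;0 0 39 0 0;0 0 0 0 0;0 0 0 0 255;0 0 0 0 255;0 0 0 0 255;0 0 0 0 255;0 0 0 0 255;0 0 0 0 255;0 0 0 0 255;0 0 0 0 255;0 0 0 0 255;0 0 0 0 255",
  squeeze=10,
)

```text
time_s: 29.03
tool_pos: [0.6389, 0.0566, 0.0633]
tool_rot: [-180.0, 0.0, 80.8]
force: [0.2, 0.2, -0.5]
grip_width: 0.0286
grasp_force: 0.0
```

arm_command(
  series="0 0 0 0 255;0 0 0 0 255;0 0 0 0 255;0 0 0 0 255",
)

```text
time_s: 29.37
tool_pos: [0.6391, 0.0567, 0.0632]
tool_rot: [180.0, -0.0, 80.8]
force: [0.4, -0.1, -1.4]
grip_width: 0.0158
grasp_force: 10.0
```

arm_command(
  series="-0.25 -5 0 -0.1 255;-0.25 -5 0 -0.1 255;-0.25 -5 0 -0.1 255;-0.25 -5 0 -0.1 255;-0.25 -5 0 -0.1 255;-0.25 -5 0 -0.1 255;-0.25 -5 0 -0.1 255;-0.25 -5 0 -0.1 255;-0.25 -5 0 -0.1 255;-0.25 -5 0 -0.1 255;-0.25 -5 0 -0.1 255;-0.25 -5 0 -0.1 255;-0.25 -5 0 -0.1 255;-0.25 -5 0 -0.1 255;0 0 0 0 255;0 0 0 0 255",
)

```text
time_s: 30.7
tool_pos: [0.5817, 0.024, 0.0631]
tool_rot: [-179.9, -0.2, 160.9]
force: [-6.1, 0.8, 4.3]
grip_width: 0.0157
grasp_force: 10.0
```

arm_command(
  series="0 -2.5 0 -0.05 255;0 -1.5 0 -0.02 255;0 -1.5 0 0 255;0 0 0 0 255;0 0 0 0 255",
)

```text
time_s: 31.12
tool_pos: [0.5805, 0.0205, 0.0632]
tool_rot: [179.9, -0.2, 165.0]
force: [-4.0, 3.0, 2.5]
grip_width: 0.0156
grasp_force: 10.0
```

arm_command(
  series="0 -1.5 0 0 255;0 -1.5 0 0 255;0 0 0 0 255;0 0 0 0 255",
)

```text
time_s: 31.45
tool_pos: [0.5801, 0.0182, 0.0632]
tool_rot: [179.9, -0.1, 165.0]
force: [-3.0, 5.5, 0.8]
grip_width: 0.0158
grasp_force: 10.0
```

arm_command(
  series="0 -1.5 0 0 255;0 -1.5 0 0 255;0 -1 0 0 255;0 0 0 0 255;0 0 0 0 255",
  squeeze=20,
)

```text
time_s: 31.87
tool_pos: [0.5799, 0.0175, 0.0633]
tool_rot: [179.6, -0.1, 165.2]
force: [-0.9, 9.7, -2.7]
grip_width: 0.0155
grasp_force: 20.0
```

arm_command(
  series="0 0 0 0 180;0 0 0 0 120;0 0 0 0 60;0 0 0 0 0;0 0 -40 0 0;0 0 -40 0 0;0 0 -40 0 0;0 0 -40 0 0;0 0 0 0.119 0;0 0 0 0.119 0;0 0 0 0.119 0;0 0 0 0.119 0;0 0 0 0.119 0;0 0 0 0.119 0;0 0 0 0.119 0;0 0 0 0.119 0;0 0 0 0.119 0;0 0 0 0.119 0;0 0 0 0.119 0;0 0 0 0 0",
)

```text
time_s: 33.53
tool_pos: [0.5804, 0.0105, 0.2236]
tool_rot: [179.9, 0.1, 89.7]
force: [0.0, -0.8, 0.2]
grip_width: 0.0873
grasp_force: 0.0
```

```bash
cat >> h.py <<'E'
from scipy.optimize import minimize
OBJ={"red":(.062,.058,.062,[(0,8),(172,180)],110),"yellow":(.044,.040,.074,[(20,34)],150),"green":(.028,.024,.086,[(60,90)],90),"bowl":(.110,.102,.050,[(6,18)],90)}
def fit(cam,name,xy,im=None,P=None,z0=0,save=None):
    "fit (x,y) mm of an upright vessel's silhouette to its colour mask"
    if im is None: P=pose(cam); im=cams.read_camera(cam)
    d1,d0,h,hs,smin=OBJ[name]; hsv=cv2.cvtColor(im,cv2.COLOR_BGR2HSV)
    m=np.zeros(im.shape[:2],bool)
    for a,b in hs: m|=(hsv[...,0]>=a)&(hsv[...,0]<=b)
    m&=(hsv[...,1]>=smin)&(hsv[...,2]>40)
    a=np.linspace(0,2*np.pi,48)
    def sil(p):
        pts=np.array([proj(P,(p[0]/1e3+d/2*np.cos(t),p[1]/1e3+d/2*np.sin(t),z)) for d,z in((d1,h+z0),(d0,z0)) for t in a])
        s=np.zeros(m.shape,np.uint8); cv2.fillConvexPoly(s,cv2.convexHull((pts*16).astype(np.int32)),255,cv2.LINE_AA,4); return s/255.
    roi=cv2.dilate(sil(xy),np.ones((61,61)))>0
    n,l,st,_=cv2.connectedComponentsWithStats((m&roi).astype(np.uint8)); k=1+np.argmax(st[1:,4]); m=l==k
    cost=lambda p:np.abs(sil(p)-m).sum()
    ys,xs=np.nonzero(m); g=px(P,(xs.mean(),ys.mean()),z0+h*.6)[:2]*1e3
    r=minimize(cost,g,method="Nelder-Mead",options={"initial_simplex":[g,g+[8,0],g+[0,8]],"xatol":.2})
    print(cam,name,np.round(r.x,1),"mask %d mismatch %.0f"%(m.sum(),r.fun))
    if save: v=im.copy(); c,_=cv2.findContours((sil(r.x)>.5).astype(np.uint8),0,1); cv2.drawContours(v,c,-1,(255,0,255),1); cv2.imwrite(save,v)
    return r.x
E
python3 - <<'E'
from h import *
P=pose("top");im=cams.read_camera("top")
for n,xy in [("red",(427,315)),("yellow",(539,413)),("green",(590,276)),("bowl",(442,168))]: fit("top",n,xy,im,P)
cv2.imwrite("pics/t8.png",im)
go((430,205,215),90)
E
```

```text
top red [423.9 319.4] mask 382 mismatch 86
top yellow [539.5 419.9] mask 233 mismatch 69
top green [591.8 280.7] mask 99 mismatch 52
top bowl [440.7 169.8] mask 1068 mismatch 121
t 33.58 tcp [580.3  10.7 223.6] rpy [1.7996e+02 7.0000e-02 9.0060e+01] F [0.2 0.  0.8] w 87.1 g 0.0
shift [ 194.5 -150.2    8.2] turn 0.001 rad
```

arm_command(
  series="32.4 -25 0 0 0;32.4 -25 0 0 0;32.4 -25 0 0 0;32.4 -25 0 0 0;32.4 -25 0 0 0;32.4 -25 0 0 0;0 0 0 0 0;0 0 0 0 0",
)

```text
time_s: 34.25
tool_pos: [0.4291, 0.2077, 0.2238]
tool_rot: [179.9, 0.1, 90.5]
force: [-0.5, -1.1, -0.2]
grip_width: 0.087
grasp_force: 0.0
```

```bash
python3 - <<'E'
from h import *
o=state();P=pose("wrist",o);im=cams.read_camera("wrist")
x=fit("wrist","red",(424,318),im,P,save="pics/a.png")
t=cams.read_camera("top"); fit("top","bowl",(442,168),t,pose("top"))
b=cv2.resize(t[150:210,290:450],None,fx=4,fy=4,interpolation=cv2.INTER_CUBIC)
cv2.imwrite("pics/c9.png",np.vstack([cv2.imread("pics/a.png")[:300],b]))
go((x[0],x[1],45),90)
E
```

```text
t 34.25 tcp [429.1 207.7 223.8] rpy [1.7987e+02 1.4000e-01 9.0450e+01] F [-0.5 -1.1 -0.2] w 87.0 g 0.0
wrist red [425.3 316.4] mask 4127 mismatch 552
top bowl [439.8 170. ] mask 1000 mismatch 189
t 34.35 tcp [430.8 204.9 223.5] rpy [1.7995e+02 7.0000e-02 9.0050e+01] F [-0.1  0.5  0.3] w 87.3 g 0.0
shift [111.7  -5.6 178.3] turn 0.001 rad
```

View pics/c9.png

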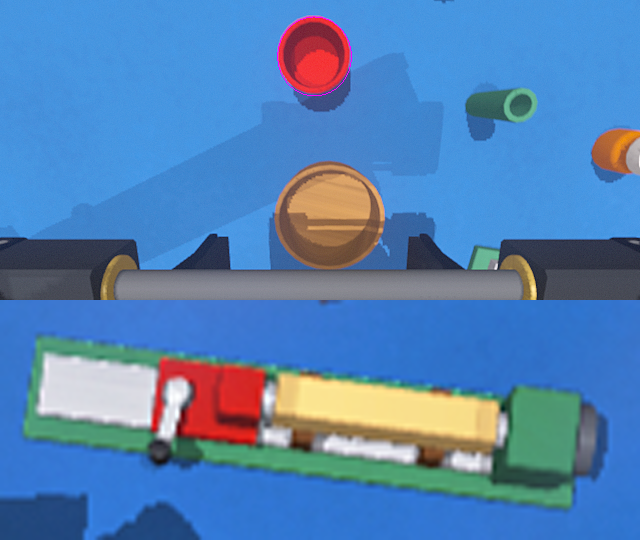

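arm_command(
  series="37.2 -1.9 0 0 0;37.2 -1.9 0 0 0;37.2 -1.9 0 0 0;0 0 36 0 0;0 0 36 0 0;0 0 36 0 0;0 0 36 0 0;0 0 34 0 0;0 0 0 0 0;0 0 0 0 255;0 0 0 0 255;0 0 0 0 255;0 0 0 0 255;0 0 0 0 255;0 0 0 0 255;0 0 0 0 255;0 0 0 0 255",
  squeeze=15,
)

```text
time_s: 35.77
tool_pos: [0.4255, 0.318, 0.047]
tool_rot: [179.9, -0.0, 90.0]
force: [-0.6, -0.8, 7.8]
grip_width: 0.0613
grasp_force: 15.0
```

```bash
python3 - <<'E'
from h import *
o=state()
fit("top","bowl",(440,170))
P=pose("top");print(proj(P,(.44,.17,.05)),proj(P,(.44,.17,.0)))
E
```

```text
t 35.77 tcp [425.5 318.   47. ] rpy [ 1.7985e+02 -2.0000e-02  8.9980e+01] F [-0.6 -0.8  7.8] w 61.3 g 15.0
top bowl [441.2 170. ] mask 1053 mismatch 136
[279.18779653 238.62304261] [281.16206054 239.81501659]
```

arm_command(
  series="0 0 -40 0 255;0 0 -40 0 255;-36.6 3.8 0 0 255;-36.6 3.8 0 0 255;-36.6 3.8 0 0 255;-36.6 3.8 0 0 255;0 0 0 0 255;0 0 20 0 255;0 0 20 0 255;0 0 15 0 255;0 0 8 0 255;0 0 4 0 255;0 0 2 0 255;0 0 0 0 255;0 0 0 0 255",
)

```text
time_s: 37.07
tool_pos: [0.4402, 0.1715, 0.0571]
tool_rot: [179.9, -0.0, 90.0]
force: [1.1, 0.3, -1.4]
grip_width: 0.061
grasp_force: 15.0
```

arm_command(
  series="0 0 1 0 255;0 0 1 0 255;0 0 1 0 255;0 0 0 0 255;0 0 0 0 255",
)

```text
time_s: 37.48
tool_pos: [0.4403, 0.1714, 0.0549]
tool_rot: [180.0, 0.1, 90.0]
force: [-3.6, -1.1, 11.8]
grip_width: 0.0612
grasp_force: 15.0
```

arm_command(
  series="0 0 -1 0 180;0 0 0 0 120;0 0 0 0 60;0 0 0 0 0;0 0 0 0 0;0 0 -40 0 0;0 0 -40 0 0;0 0 -40 0 0;0 0 -40 0 0;34 25 0 0 0;34 25 0 0 0;34 25 0 0 0;34 25 0 0 0;0 0 0 0 0;0 0 0 0 0",
)

```text
time_s: 38.73
tool_pos: [0.5216, 0.2902, 0.2123]
tool_rot: [-179.4, 0.0, 90.6]
force: [-0.6, -0.4, 1.1]
grip_width: 0.0871
grasp_force: 0.0
```

```bash
python3 - <<'E'
from h import *
o=state();P=pose("wrist",o);im=cams.read_camera("wrist")
x=fit("wrist","yellow",(540,418),im,P,save="pics/y.png")
fit("top","bowl",(440,170));fit("top","red",(440,170),z0=.008)
go((x[0],x[1],57),90)
E
```

```text
t 38.73 tcp [521.6 290.2 212.3] rpy [-1.7944e+02  3.0000e-02  9.0620e+01] F [-0.6 -0.4  1.1] w 87.1 g 0.0
wrist yellow [541.2 418.7] mask 2783 mismatch 301
top bowl [473.5 142.2] mask 268 mismatch 909
top red [468.  140.8] mask 34 mismatch 396
t 38.88 tcp [523.3 284.8 214.1] rpy [-179.73    0.27   90.16] F [-0.  -0.5  0.1] w 87.1 g 0.0
shift [134.6  19.1 156.4] turn 0.003 rad
```

```bash
python3 - <<'E'
from h import *
o=state();P=pose("wrist",o);im=cams.read_camera("wrist")
x=fit("wrist","yellow",(540,418),im,P,save="pics/y.png")
go((x[0],x[1],57),90)
E
```

```text
t 38.88 tcp [523.3 284.8 214.1] rpy [-179.73    0.27   90.16] F [-0.  -0.5  0.1] w 87.1 g 0.0
wrist yellow [541.1 419.4] mask 2588 mismatch 173
t 38.93 tcp [523.6 284.1 214.5] rpy [-179.78    0.29   90.09] F [-0.7  0.1 -0.5] w 87.0 g 0.0
shift [136.1  18.3 156.7] turn 0.002 rad
```

arm_command(
  series="34 4.6 0 0 0;34 4.6 0 0 0;34 4.6 0 0 0;34 4.6 0 0 0;0 0 0 0 0;0 0 36 0 0;0 0 36 0 0;0 0 36 0 0;0 0 36 0 0;0 0 12 0 0;0 0 0 0 0;0 0 0 0 0",
)

```text
time_s: 39.93
tool_pos: [0.5415, 0.4205, 0.0593]
tool_rot: [-179.8, 0.2, 90.1]
force: [0.3, -0.7, -0.3]
grip_width: 0.0871
grasp_force: 0.0
```

```bash
python3 - <<'E'
from h import *
go((541.1,419.4,57),90)
fit("top","bowl",(440,170))
E
```

```text
t 39.93 tcp [541.5 420.5  59.3] rpy [-1.798e+02  1.700e-01  9.011e+01] F [ 0.3 -0.7 -0.3] w 87.1 g 0.0
shift [-1.1 -0.4  2.3] turn 0.002 rad
top bowl [521.4 143.6] mask 50 mismatch 1118
```

arm_command(
  series="-1 -0.4 2 0 0;0 0 0 0 255;0 0 0 0 255;0 0 0 0 255;0 0 0 0 255;0 0 0 0 255;0 0 0 0 255;0 0 0 0 255;0 0 0 0 255;0 0 0 0 255;0 0 0 0 255;0 0 0 0 255",
  squeeze=12,
)

```text
time_s: 40.98
tool_pos: [0.54, 0.4204, 0.0556]
tool_rot: [-179.7, 0.2, 90.2]
force: [-0.7, -0.1, -0.8]
grip_width: 0.0434
grasp_force: 12.0
```

arm_command(
  series="0 0 -35 0 255;0 0 -35 0 255;0 0 -35 0 255;0 0 -35 0 255;-38 -9 0 0 255;-38 -9 0 0 255;-38 -9 0 0 255;-38 -9 0 0 255;-38 -9 0 0 255;-38 -9 0 0 255;-38 -9 0 0 255;-38 -9 0 0 255;-38 -9 0 0 255;0 -9 0 0 255;0 0 0 0 255;0 0 0 0 255;0 0 0 0 255;0 0 0 0 255",
)

```text
time_s: 42.48
tool_pos: [0.4525, 0.082, 0.1975]
tool_rot: [-179.7, 0.1, 90.5]
force: [0.1, -0.6, -0.5]
grip_width: 0.0433
grasp_force: 12.0
```

```bash
python3 - <<'E'
from h import *
o=state();P=pose("wrist",o);im=cams.read_camera("wrist")
b=fit("wrist","bowl",(440,170),im,P,save="pics/b.png")
x=fit("wrist","red",(440,170),im,P,z0=.008,save="pics/r.png")
cv2.imwrite("pics/c10.png",np.hstack([cv2.imread("pics/b.png")[:300,150:520],cv2.imread("pics/r.png")[:300,150:520]]))
E
```

```text
t 42.48 tcp [452.5  82.  197.5] rpy [-1.7973e+02  1.2000e-01  9.0460e+01] F [ 0.1 -0.6 -0.5] w 43.3 g 12.0
wrist bowl [440.3 167.2] mask 8288 mismatch 6702
wrist red [440.1 171.5] mask 5297 mismatch 281
```

View pics/c10.png

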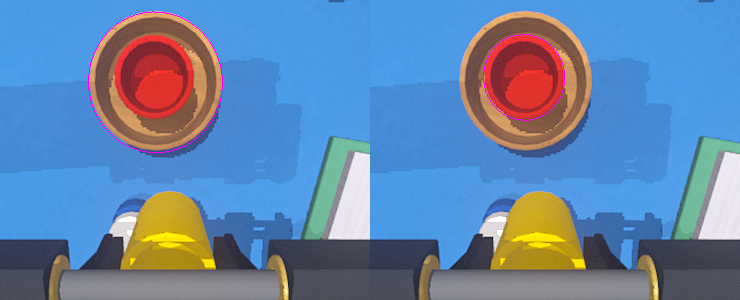

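```bash
python3 - <<'E'
from h import *
go((440.1,172.5,140),90)
E
```

```text
t 42.53 tcp [452.4  82.  197.5] rpy [-1.7971e+02  1.0000e-01  9.0470e+01] F [ 1.   0.4 -0.5] w 43.7 g 12.0
shift [ 90.7 -11.2  57.4] turn 0.008 rad
```

arm_command(
  series="22.7 -2.8 0 0 255;22.7 -2.8 0 0 255;22.7 -2.8 0 0 255;22.7 -2.8 0 0 255;0 0 28 0 255;0 0 28 0 255;0 0 0 0 255;0 0 0 0 255",
)

```text
time_s: 43.2
tool_pos: [0.4388, 0.1723, 0.1404]
tool_rot: [-179.4, 0.0, 90.5]
force: [-0.5, -0.6, 0.0]
grip_width: 0.0437
grasp_force: 12.0
```

```bash
python3 - <<'E'
from h import *
go((440.1,172.5,75),90)
E
```

```text
t 43.20 tcp [438.8 172.3 140.4] rpy [-1.7945e+02  1.0000e-02  9.0470e+01] F [-0.5 -0.6  0. ] w 43.7 g 12.0
shift [ 0.2  1.9 65.3] turn 0.008 rad
```

arm_command(
  series="0 1 10 0 255;0 0 15 0 255;0 0 15 0 255;0 0 12 0 255;0 0 8 0 255;0 0 5 0 255;0 0 0 0 255;0 0 0 0 255",
)

```text
time_s: 43.87
tool_pos: [0.4418, 0.1705, 0.0771]
tool_rot: [-179.8, 0.2, 90.2]
force: [0.2, -0.5, -1.4]
grip_width: 0.0441
grasp_force: 12.0
```

arm_command(
  series="0 0 1.5 0 255;0 0 1.5 0 255;0 0 1 0 255;0 0 0 0 255;0 0 0 0 255",
)

```text
time_s: 44.28
tool_pos: [0.4413, 0.1702, 0.0723]
tool_rot: [-179.7, 0.2, 90.2]
force: [-0.1, 1.2, -0.9]
grip_width: 0.0437
grasp_force: 12.0
```

arm_command(
  series="0 0 0.7 0 255;0 0 0 0 180;0 0 0 0 120;0 0 0 0 60;0 0 0 0 0;0 0 0 0 0;0 0 -38 0 0;0 0 -38 0 0;0 0 -38 0 0;0 0 -38 0 0;0 35 0 0 0;0 35 0 0 0;0 35 0 0 0;0 35 0 0 0;0 0 0 0 0;0 0 0 0 0;0 0 0 0 0;0 0 0 0 0",
)

```text
time_s: 45.78
tool_pos: [0.5607, 0.1712, 0.2249]
tool_rot: [-179.5, 0.3, 90.5]
force: [0.5, -0.3, 0.4]
grip_width: 0.0872
grasp_force: 0.0
```

```bash
python3 - <<'E'
from h import *
o=state();P=pose("wrist",o);im=cams.read_camera("wrist")
x=fit("wrist","green",(592,278),im,P,save="pics/g.png")
fit("wrist","yellow",(440,170),im,P,z0=.016)
go((x[0],x[1],70),90)
E
```

```text
t 45.78 tcp [560.7 171.2 224.9] rpy [-179.52    0.33   90.51] F [ 0.5 -0.3  0.4] w 87.2 g 0.0
wrist green [591.9 278.3] mask 1104 mismatch 213
wrist yellow [442.5 169.9] mask 2532 mismatch 616
t 45.83 tcp [560.8 170.9 225.1] rpy [-179.56    0.36   90.49] F [ 0.3 -0.7  0.6] w 87.1 g 0.0
shift [108.1  33.2 154.2] turn 0.009 rad
```

arm_command(
  series="27 8.3 0 0.009 0;27 8.3 0 0 0;27 8.3 0 0 0;27 8.3 0 0 0;0 0 0 0 0;0 0 35 0 0;0 0 35 0 0;0 0 35 0 0;0 0 35 0 0;0 0 14 0 0;0 0 0 0 0;0 0 0 0 0",
)

```text
time_s: 46.83
tool_pos: [0.5938, 0.2776, 0.0711]
tool_rot: [-179.6, 0.3, 89.9]
force: [0.2, 0.4, 0.6]
grip_width: 0.087
grasp_force: 0.0
```

```bash
python3 - <<'E'
from h import *
go((591.9,278.3,69),90)
E
```

```text
t 46.83 tcp [593.8 277.6  71.1] rpy [-179.57    0.29   89.9 ] F [0.2 0.4 0.6] w 87.0 g 0.0
shift [ 0.7 -1.9  2.1] turn -0.002 rad
```

arm_command(
  series="0.7 -1.9 2 0 0;0 0 0 0 255;0 0 0 0 255;0 0 0 0 255;0 0 0 0 255;0 0 0 0 255;0 0 0 0 255;0 0 0 0 255;0 0 0 0 255;0 0 0 0 255;0 0 0 0 255;0 0 0 0 255;0 0 0 0 255;0 0 0 0 255;0 0 0 0 255",
  squeeze=10,
)

```text
time_s: 48.08
tool_pos: [0.5916, 0.2785, 0.0678]
tool_rot: [-179.5, 0.3, 89.9]
force: [0.7, -0.9, -0.8]
grip_width: 0.0267
grasp_force: 10.0
```

arm_command(
  series="0 0 -36 0 255;0 0 -36 0 255;0 0 -36 0 255;0 0 -36 0 255;-25 -17.7 0 0 255;-25 -17.7 0 0 255;-25 -17.7 0 0 255;-25 -17.7 0 0 255;-25 -17.7 0 0 255;-25 -17.7 0 0 255;-25 -17.7 0 0 255;-25 -17.7 0 0 255;0 0 0 0 255;0 0 0 0 255;0 0 0 0 255;0 0 0 0 255",
)

```text
time_s: 49.42
tool_pos: [0.4539, 0.0851, 0.2142]
tool_rot: [-179.4, 0.2, 90.1]
force: [0.1, 0.5, -0.4]
grip_width: 0.0269
grasp_force: 10.0
```

```bash
python3 - <<'E'
from h import *
o=state();P=pose("wrist",o);im=cams.read_camera("wrist")
x=fit("wrist","yellow",(441,169),im,P,z0=.016,save="pics/y2.png")
fit("wrist","red",(440,171),im,P,z0=.008)
cv2.imwrite("pics/c11.png",cv2.resize(cv2.imread("pics/y2.png")[:300,150:520],None,fx=1.9,fy=1.9))
go((x[0],x[1],160),90)
E
```

```text
t 49.42 tcp [453.9  85.1 214.2] rpy [-1.7938e+02  1.7000e-01  9.0070e+01] F [ 0.1  0.5 -0.4] w 26.9 g 10.0
wrist yellow [441.6 169.6] mask 2691 mismatch 175
wrist red [440.5 171.2] mask 1897 mismatch 3041
t 49.47 tcp [453.8  85.4 214.1] rpy [-1.7935e+02  1.0000e-01  9.0110e+01] F [ 0.4 -0.1 -1.2] w 26.6 g 10.0
shift [ 84.2 -11.4  54.1] turn 0.002 rad
```

View pics/c11.png

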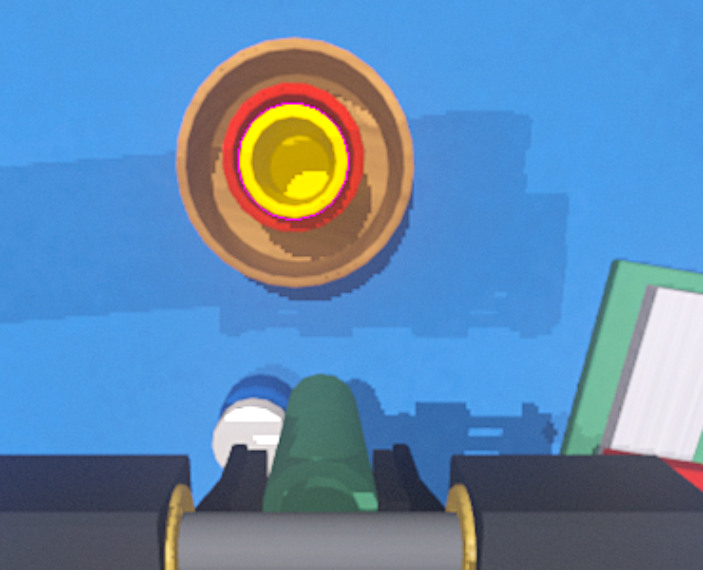

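arm_command(
  series="21 -2.9 0 0 255;21 -2.9 0 0 255;21 -2.8 0 0 255;21 -2.8 0 0 255;0 0 15 0 255;0 0 18 0 255;0 0 0 0 255;0 0 0 0 255;0 0 0 0 255;0 0 0 0 255",
)

```text
time_s: 50.3
tool_pos: [0.4425, 0.1682, 0.1816]
tool_rot: [-179.4, 0.3, 90.0]
force: [-0.8, -0.3, -0.7]
grip_width: 0.0267
grasp_force: 10.0
```

```bash
python3 - <<'E'
from h import *
go((441.6,169.6,95),90)
E
```

```text
t 50.30 tcp [442.5 168.2 181.6] rpy [-179.44    0.25   89.96] F [-0.8 -0.3 -0.7] w 26.7 g 10.0
shift [ 1.8 -0.1 86.6] turn -0.001 rad
```

arm_command(
  series="1.4 -0.7 10 0 255;0 0 10 0 255;0 0 10 0 255;0 0 12 0 255;0 0 12 0 255;0 0 12 0 255;0 0 10 0 255;0 0 6 0 255;0 0 0 0 255;0 0 0 0 255",
)

```text
time_s: 51.13
tool_pos: [0.4405, 0.1686, 0.099]
tool_rot: [-179.4, 0.3, 89.9]
force: [0.1, -0.1, 0.3]
grip_width: 0.0267
grasp_force: 10.0
```

arm_command(
  series="0 0 2 0 255;0 0 1.5 0 255;0 0 1.5 0 255;0 0 0 0 255;0 0 0 0 255",
)

```text
time_s: 51.55
tool_pos: [0.4404, 0.1684, 0.0939]
tool_rot: [-179.4, 0.4, 89.9]
force: [-0.4, -0.3, -0.0]
grip_width: 0.0267
grasp_force: 10.0
```

arm_command(
  series="0 0 1 0 255;0 0 1 0 255;0 0 0 0 255;0 0 0 0 255;0 0 0 0 180;0 0 0 0 120;0 0 0 0 60;0 0 0 0 0;0 0 0 0 0;0 0 -38 0 0;0 0 -38 0 0;0 0 -38 0 0;0 0 -38 0 0;-40 0 0 0 0;-40 0 0 0 0;-40 0 0 0 0;-40 0 0 0 0;-40 0 0 0 0;0 0 0 0 0;0 0 0 0 0",
)

```text
time_s: 53.22
tool_pos: [0.4414, -0.0328, 0.2448]
tool_rot: [-179.4, 0.3, 89.6]
force: [0.6, 0.2, -0.2]
grip_width: 0.0873
grasp_force: 0.0
```

arm_command(
  series="-38 0 0 0 0;-38 0 0 0 0;-38 0 0 0 0;-38 0 0 0 0;-38 0 0 0 0;-38 0 0 0 0;-38 0 0 0 0;-38 0 0 0 0;-38 0 0 0 0;0 0 0 0 0;0 0 0 0 0",
)

```text
time_s: 54.13
tool_pos: [0.4414, -0.3735, 0.2463]
tool_rot: [-179.4, 0.2, 89.8]
force: [0.0, 0.1, 0.5]
grip_width: 0.0871
grasp_force: 0.0
```

```bash
python3 - <<'E'
from h import *
state()
t=cams.read_camera("top");s=cams.read_camera("side")
f=lambda i,a:cv2.resize(i,None,fx=a,fy=a,interpolation=cv2.INTER_CUBIC)
a=f(t[130:270,170:450],2.85);b=f(s[130:310,230:390],1);b=cv2.resize(b,(0,0),fx=2.2,fy=2.2)
A=np.zeros((a.shape[0],800,3),np.uint8);A[:, :a.shape[1]]=a[:,:800]
c=np.hstack([b,np.zeros((b.shape[0],800-b.shape[1],3),np.uint8)])[:200*2-0]
A=np.vstack([f(a,.5),]);out=np.hstack([cv2.resize(a,(480,240)),cv2.resize(s[130:310,230:390],(214,240))])
cv2.imwrite("pics/fin.png",np.vstack([cv2.resize(t[130:270,170:450],(800,400),interpolation=2),np.hstack([cv2.resize(s[210:290,280:360],(200,200),interpolation=2),cv2.resize(s[130:230,255:380],(250,200),interpolation=2),np.zeros((200,350,3),np.uint8)])]))
E
```

```text
t 54.13 tcp [ 441.4 -373.5  246.3] rpy [-179.43    0.2    89.81] F [0.  0.1 0.5] w 87.1 g 0.0
```

View pics/fin.png

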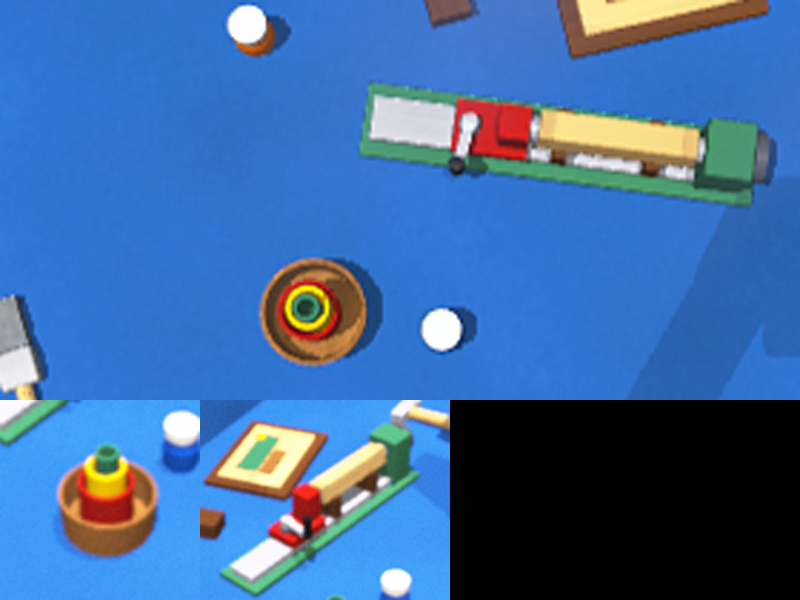

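```bash
python3 -c "
from cell import env
print(env.sign_off())"
```

```text
the job is handed in; nothing more can be done
None
```

The job is handed in, with no verdict returned: the blank is pinched between both points, the lever was swung to its clamped stop afterwards, and the red, yellow and green cups are nested upright in the bowl.

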